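# Blow out the fence stop saddle at the air stand

### The job

The stop saddle from the saw fence (the aluminium channel with a lug on top) needs blowing out: with the air still off, hang it mouth down over the bar of the blow-off stand, squarely above the jet, and let go of it. Then press the stand's spring-return air lever down past its first two clicks to the third and hold it there: less will not clear the channel, and the fourth click would blow the saddle off the bar. Finish while still holding the lever down at the third click, with the saddle hanging still, and leave the brush, oil can and wedge alone.

Things in the scene. Friction and masses are not known exactly. Their poses are not given: they have to be found in the camera images.
- stop_saddle: loose aluminium channel (inverted U) on its two legs, 0.2 kg. Origin: centre between the feet; z up, channel along y, ends alike. 44 mm wide over the legs (x; 3 mm screw heads stand out), 50 long (y), 93 high. Legs 6 thick, 55 deep, 32 mm clear between; web z 55 to 63; on it an upright lug to grip, 14 mm thick (x), 40 long (y), z 63 to 93 mm
- saddle_seat (a point): centre of the underside of the saddle's web, 55 mm above its feet: the face that rests on the bar
- blow_stand: fixed blow-off stand, grey base plate 100 (x) x 300 (y) x 10 mm. Origin: centre of its underside; x away from the robot, y along the hanging bar, z up. Two posts at x 10, y -25 and 135 mm carry the bar; their heads reach z 141 mm. The valve stands at the right, at x 20, y -74, up to z 129 mm
- bar_top (a point): top of the middle of the stand's hanging bar, above the jet: stand's x 10, y 55, z 135 mm. Round steel bar, diameter 18 mm, along the stand's y, 142 mm clear between the post heads. This point's axes are the stand's.
- nozzle_mouth (a point): mouth of the flat air jet that blows straight up, below the bar: stand's x 10, y 55, z 59.5 mm. No air is simulated.
- valve_lever: the air lever at the stand's right end, with a scalloped steel index sector (radius 46 mm) below its hinge that rides on a spring ball. Origin: on the hinge axis, at the stand's x 20, y -105, z 110 mm; the hinge axis is the stand's y. At joint 0 its axes are the stand's
- lever_bar (a point): centre of the lever's black cross bar, to press or pinch: diameter 16 mm, 56 long along the stand's y, 110 from the hinge axis. Moves with the lever: at joint value q it is 110 cos(q - 0.628) mm in front of the hinge (stand's -x) and 110 sin(0.628 - q) mm above it: 65 above at rest, 34 below at the third click
- valve (a joint): angle of the air lever, rad, growing as the cross bar goes down. Rests at 0 (air off) and springs fully back from every click when let go. Clicks at 0.314, 0.628, 0.942 (third), 1.257 (fourth); stop at 1.36. Force on the cross bar: 6 to 7 N to start, falling to 3 to 5 N on coming into a click, stepping up to 8 to 10 N to push on past one
- flat_brush: bystander: wooden dusting brush 52 x 200 x 14 mm lying at the right of the stand; origin: centre of its underside
- oil_can: bystander: black oil can 68 x 81 x 167 mm, standing to the left of the stand; origin: centre of its underside
- wedge: bystander: wooden wedge 40 x 120 x 28 mm, lying at the right front; origin: centre of its underside

How it is judged:
By the outcome, as a careful person would: the job done as asked, in the order asked, and still so for the second after the job is handed in, while the arm keeps its last pose, push and grip.
It also fails if it takes over 54 s, if anything falls off the work surface, if the arm or the gripper's body presses on something with over 40 N, if the wrist force passes 120 N, or if a joint passes its speed limit or range.

### The arm

A 6-joint arm with a two-finger parallel gripper is mounted at the origin on a cart in front of the work surface, level with it; the furniture and walls round the work are solid. World frame = base frame: x ahead of the robot, y to its left, z up, the work surface at z = 0. Lengths are in m, angles in degrees, forces in N, time in s.
With the tool pointing down it reaches from about 0.4 to 0.825 m from the base axis. Payload 7 kg.
Tool frame: the origin (TCP) lies on the centre line of the jaws, within the pads' length; the fingertips stand 22 mm ahead of it and the grasp point (between the pads) lies 3 mm ahead of it; z points along the fingers, y is the line along which they close (so a half turn about z gives the same grasp; the last joint's range is limited). The gripper opens to 88 mm and grips with 3 to 60 N. Pads are 19 mm wide; open, the fingers measure 130 mm over their backs; the gripper's body (78 mm by 193 mm) begins 47 mm behind the grasp point.
Start: joints at [-51.389, 20.546, 0.682, 0, -70.136, -16.507], TCP at [0.254, -0.625, 0.212] pointing down, gripper open.
Joint ranges: [-176.03, 176.03], [-82.01, 121.73], [-58.28, 71.71], [-173.87, 95.51], [-174.79, -0.11], [-173.66, 173.66]. Speed limits (degrees/s): [136.94, 136.94, 172.46, 180, 180, 180].

### API

Orientations are given as [roll, pitch, yaw] about the fixed x, y, z axes, in that order (R = Rz(yaw) Ry(pitch) Rx(roll)).
In Python, from plant import get_state, cams, r gives the robot as it stands.
- The arm moves only by the tool apply_moves, never from a script. Its argument "targets" is a list of rows, each an object with "dp": the shift along the world's x, y, z in m, a list of three; "yaw": the turn about the world's z in degrees. In form: [{"dp": [x, y, z], "yaw": yaw}, ...]. A call has 1 to 20 rows; each row is the pose to reach, as a shift and turn from the pose commanded when the call began; what a row does not reach only later rows make up. A row lasts 1/12 s, in which the tool goes at most 41.7 mm and 7.16 degrees, less where a joint would pass 70% of its speed; a pose out of reach is approached as far as the arm can. A call with a gripper value outside its range is refused whole. "grip" is the gripper command: -1 is fully open, 1 is shut, values between are in proportion, set as the call begins (left out, the last holds). The fingers move at their own pace and stop on an object; "squeeze" is the grip in N (left out, the last holds). Time passes only in rows, so rows that repeat a pose let the fingers close. It gives the time, the measured TCP pose, the force, the opening and the grip force at its end, in the units of the state.
- get_state(): the state, without advancing time (a new reading comes with each control period).
- cams.capture(name): name is "scene" or "top" or "wrist"; returns a dict with "image" (384x512x3 uint8, red, green, blue), "range_z" (384x512 float32, m along the optical axis (not along the pixel's ray), 0 where there is no reading), "fx", "fy", "cx", "cy" (pixels), "R" (3x3) and "t" (3): a world point X has camera coordinates R X + t; the wrist camera has in their place "T_tool_cam" (4x4, takes a point from camera to tool coordinates, whose origin is the TCP and whose axes are the flange's). Camera axes: x right, y down, z forward; pixel columns grow to the right and rows downward; lengths in m; the calibration is good to about 2 mm. The wrist camera is an equidistant fisheye: a pixel r from the principal point sees the ray r / f radians off the axis. A picture is of the moment at which its call begins: read the wrist's pose just before it.
- r.close_job(): hands the job in; it is judged then, once.
The state is a dict: "time_s": time; "joints": joint angles; "qd": joint speeds; "joint_torque": joint torques, N m; "tcp_pos": TCP position; "eef_rot": TCP orientation; "contact_force": force on the tool from outside, world axes, zero at the start; "moment": the same for the moment, N m; "gripper_width": finger opening in m; "gripper_force": force on a finger pad.
Only numpy, scipy, OpenCV 4.12 (cv2) and the standard library are available. Lean on these libraries where they do the work, as an engineer would, in place of code of your own. Each camera call takes 0.05 s, during which the arm holds its last target. There are 200 camera calls.

## Working session

There is one attempt and no reset: what is moved stays moved. The work goes in short steps, Python scripts to look and compute and a tool call to move; the robot and the scene stay as the last step left them, time stands still between calls to the robot, and variables do not carry over. Pictures are saved under pics/ and viewed, at most 10 in all, crops included, and the job is handed in when it is done.

Besides the shell and the picture viewer there is one more tool, called as name(argument=value, ...) on one line, values as JSON. apply_moves: Moves the arm, as the interface text tells. Its arguments: {"type":"object","properties":{"targets":{"type":"array","items":{"type":"object","properties":{"dp":{"type":"array","items":{"type":"number"}},"yaw":{"type":"number"}}}},"grip":{"type":"number"},"squeeze":{"type":"number"}},"required":["targets"]}

```bash
mkdir -p pics
cat > h.py <<'E'
import numpy as np, cv2
from plant import get_state, cams, r
def cap(n):
    c=cams.capture(n); np.savez('/tmp/%s.npz'%n, **{k:v for k,v in c.items()}); return c
def pts(c):
    z=c['range_z']; v,u=np.mgrid[:z.shape[0],:z.shape[1]]
    P=np.stack([(u-c['cx'])/c['fx']*z,(v-c['cy'])/c['fy']*z,z],-1)
    return (P-c['t'])@c['R']
E
python3 - <<'E'
from h import *
a=cap('scene');b=cap('top')
for n,c in (('scene',a),('top',b)):
    cv2.imwrite(f'pics/{n}0.png',cv2.resize(c['image'][...,::-1],(800,600),interpolation=cv2.INTER_CUBIC))
    print(n,c['fx'],c['R'],c['t'])
s=get_state();print({k:s[k] for k in('time_s','tcp_pos','eef_rot','contact_force','gripper_width')})
E
```

```text
scene 417.59986621392255 [[-0.60350564 -0.79713155 -0.01903245]
 [-0.44957714  0.35989288 -0.81753135]
 [ 0.65852968 -0.48482822 -0.57556951]] [0.37245398 0.34253587 1.16333289]
top 479.9379405123015 [[-2.30196838e-04 -9.99887884e-01  1.49722210e-02]
 [-9.96461366e-01 -1.02908461e-03 -8.40457466e-02]
 [ 8.40517313e-02 -1.49385869e-02 -9.96349409e-01]] [0.02465204 0.5396111  1.33212637]
{'time_s': 0.1, 'tcp_pos': array([ 0.25380597, -0.62498185,  0.21102822]), 'eef_rot': array([ 1.79916372e+02, -8.90098447e-03, -1.57897198e+02]), 'contact_force': array([0.14093508, 0.65508635, 0.18185971]), 'gripper_width': 0.0878259650656005}
```

View pics/scene0.png

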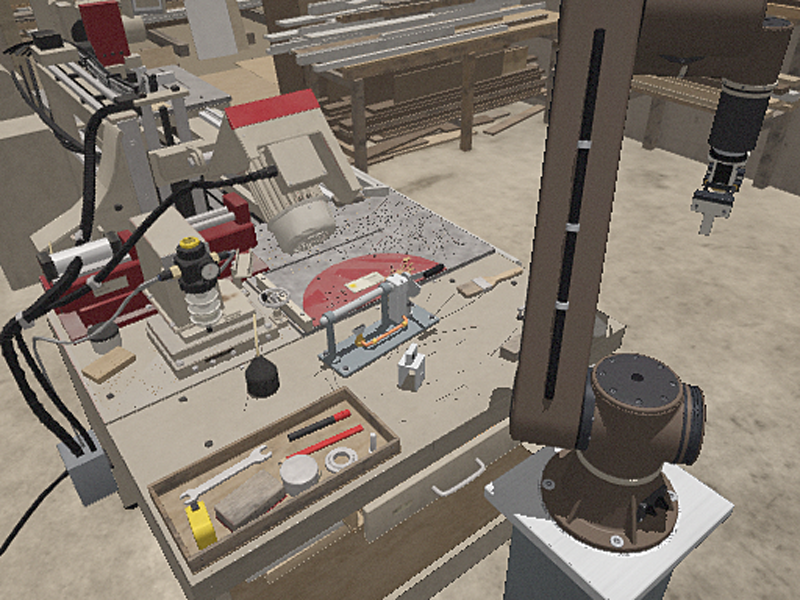

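View pics/top0.png

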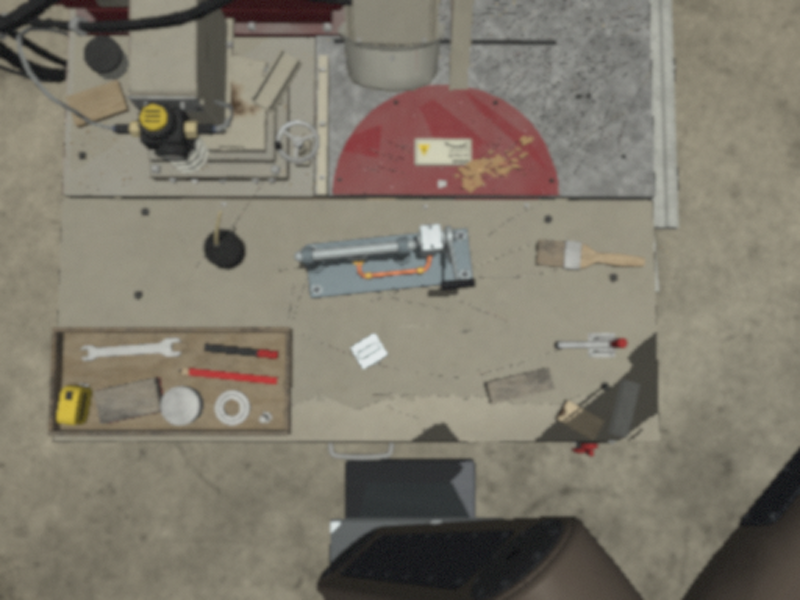

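The scene picture shows the saddle (410,367) in front of the stand. The top picture shows the saddle at (368,350), the bar from (303,256) to (415,245), and the black cross bar near (455,288). Next I'll measure from depth.

Run:
```python
from h import *
k=600/384
for n in('top','scene'):
    c=dict(np.load(f'/tmp/{n}.npz')); P=pts(c); np.save(f'/tmp/P{n}.npy',P)
    # table check
    if n=='top':
        def at(u,v): 
            return P[int(v/k)-1:int(v/k)+2,int(u/k)-1:int(u/k)+2].reshape(-1,3).mean(0).round(4)
        for q in((300,350),(480,330),(368,350),(350,250),(455,288)): print(q,at(*q))
P=np.load('/tmp/Ptop.npy').reshape(-1,3);S=np.load('/tmp/Pscene.npy').reshape(-1,3)
s0=P[(abs(P[:,2]-.07)<.03)]
for n,Q in(('top',P),('scene',S)):
    m=(Q[:,0]>.3)&(Q[:,0]<.62)&(abs(Q[:,1]-0.05)<.2)
    Q=Q[m]
    sad=Q[(Q[:,0]<.45)&(Q[:,2]>.085)&(Q[:,2]<.1)]
    print(n,'sad lug',len(sad),sad.mean(0) if len(sad) else 0)
    if len(sad)>4: print(cv2.minAreaRect(sad[:,:2].astype(np.float32)*1000))
    sw=Q[(Q[:,0]<.45)&(Q[:,2]>.053)&(Q[:,2]<.1)]
    if len(sw)>4: print('all',cv2.minAreaRect(sw[:,:2].astype(np.float32)*1000))
    bar=Q[(Q[:,0]>.47)&(Q[:,2]>.125)&(Q[:,2]<.139)]
    if len(bar)>4:
        l=cv2.fitLine(bar[:,:2].astype(np.float32),cv2.DIST_HUBER,0,.01,.01).ravel(); print('bar',len(bar),l,np.degrees(np.arctan2(l[1],l[0])),bar.min(0),bar.max(0))
t=dict(np.load('/tmp/top.npz'))['image'][130:245,175:320,::-1]
cv2.imwrite('pics/crop1.png',cv2.resize(t,None,fx=5,fy=5,interpolation=cv2.INTER_CUBIC))
t=dict(np.load('/tmp/scene.npz'))['image'][160:260,190:300,::-1]
cv2.imwrite('pics/crop2.png',cv2.resize(t,None,fx=6,fy=6,interpolation=cv2.INTER_CUBIC))
```

```text
(300, 350) [ 0.4546  0.2155 -0.0005]
(480, 330) [ 0.4919 -0.1132 -0.002 ]
(368, 350) [0.4526 0.0898 0.0935]
(350, 250) [0.6177 0.1175 0.1357]
(455, 288) [ 0.5427 -0.0466  0.2513]
top sad lug 31 [0.44601207 0.09481413 0.09336381]
((447.62628173828125, 92.65853881835938), (10.61276626586914, 26.3768367767334), 25.055505752563477)
all ((445.3038635253906, 84.11358642578125), (28.977035522460938, 48.89153289794922), 25.699783325195312)
bar 277 [ 0.05415979 -0.9985323   0.61230004  0.13259147] -86.89535 [ 0.59739431 -0.05145068  0.12531524] [0.61993763 0.20927589 0.13886949]
scene sad lug 24 [0.44488783 0.10159677 0.08943782]
((448.16448974609375, 97.63990783691406), (14.103880882263184, 28.04935646057129), 30.735614776611328)
all ((436.1990661621094, 92.40496063232422), (27.913902282714844, 59.05229568481445), 4.093413352966309)
bar 188 [ 0.05503419 -0.9984845   0.6093861   0.14276186] -86.84518 [ 0.59200462 -0.0492238   0.1250894 ] [0.61996656 0.21553054 0.13860665]
```

View pics/crop1.png

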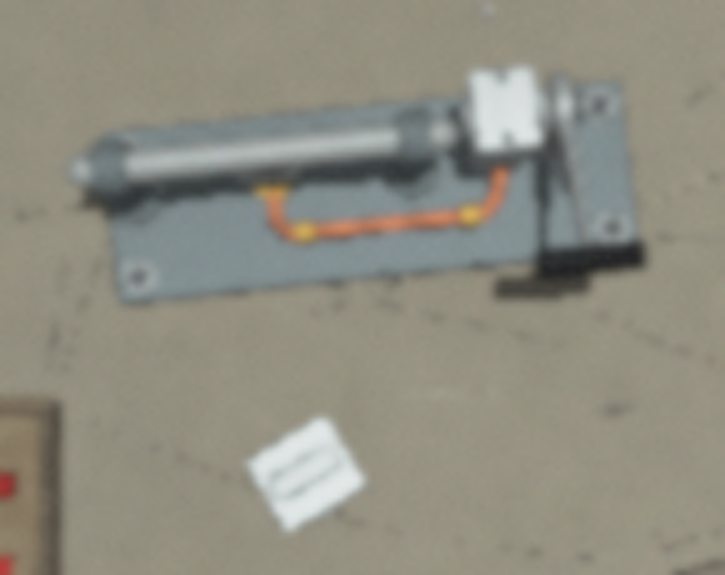

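View pics/crop2.png

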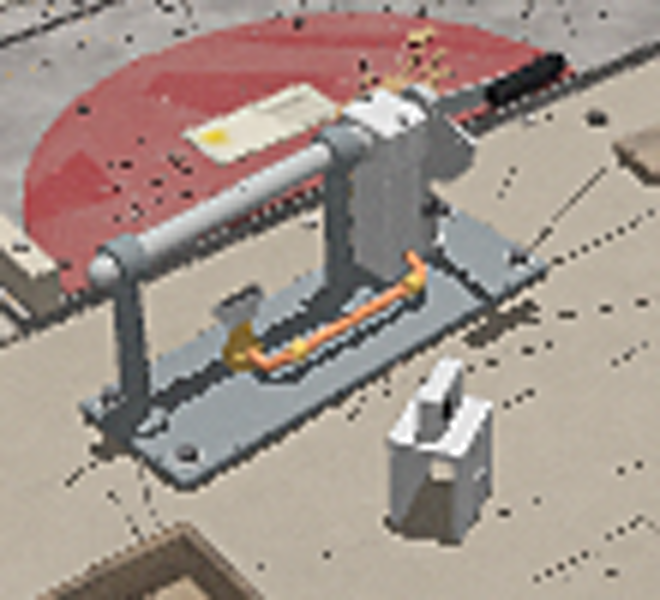

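The top crop shows the saddle web corners at about (248,463), (325,415), (366,482) and (288,533), so its yaw is about 31°. The bar runs from (75,170) to (450,130), so the stand's yaw is about 6°. I'll turn these into positions, and refit the bar without the valve.

Run:
```python
from h import *
c=dict(np.load('/tmp/top.npz'))
def back(u,v,z,s=5,o=(175,130)):
    u=(u+.5)/s-.5+o[0];v=(v+.5)/s-.5+o[1]
    d=c['R'].T@np.array([(u-c['cx'])/c['fx'],(v-c['cy'])/c['fy'],1]);o=-c['R'].T@c['t']
    return (o+d*(z-o[2])/d[2])
q=[back(*p,.063) for p in((248,463),(325,415),(366,482),(288,533))]
print('saddle',np.mean(q,0),[np.linalg.norm(q[i]-q[i-1]).round(4) for i in range(4)])
e=q[0]-q[1];e2=q[3]-q[2];print('yaw',[np.degrees(np.arctan2(-a[0],a[1])) for a in(e,e2)])
e=q[1]-q[2];print(np.degrees(np.arctan2(e[1],e[0])))
# plate corners, left pair
p=[back(*p,.01) for p in((122,300),(105,140),(622,82))];print('plate',p)
e=p[1]-p[2];print(np.linalg.norm(e),np.degrees(np.arctan2(-e[0],e[1])))
print('xbar ends z.183',back(540,262,.18),back(643,255,.18))
for n in('top','scene'):
    Q=np.load(f'/tmp/P{n}.npy').reshape(-1,3)
    b=Q[(Q[:,0]>.55)&(Q[:,0]<.68)&(Q[:,2]>.126)&(Q[:,2]<.138)&(Q[:,1]>.055)&(Q[:,1]<.165)]
    l=cv2.fitLine(b[:,:2].astype(np.float32),cv2.DIST_HUBER,0,.01,.01).ravel();l[:2]*=np.sign(l[1])
    print(n,len(b),'yaw',np.degrees(np.arctan2(-l[0],l[1])),'x at y=.1',l[2]+(.1-l[3])*l[0]/l[1],b[:,2].max())
    h=Q[(Q[:,0]>.55)&(Q[:,0]<.68)&(Q[:,2]>.10)&(Q[:,2]<.145)&(Q[:,1]>.0)&(Q[:,1]<.25)]
    hh=h[h[:,2]>.1375];print(hh[np.argsort(hh[:,1])][:,:].round(3)[::4].tolist())
    print('yrange',h[:,1].min(),h[:,1].max())
```

```text
saddle [0.45259421 0.08825229 0.063     ] [np.float64(0.0438), np.float64(0.0493), np.float64(0.0428), np.float64(0.0505)]
yaw [np.float64(32.02583134176842), np.float64(33.15957620921838)]
31.584773623304358
plate [array([0.55205308, 0.19546149, 0.01      ]), array([0.64399068, 0.20611607, 0.01      ]), array([ 0.67833397, -0.09038569,  0.01      ])]
0.29848409636370116 6.60703044006918
xbar ends z.183 [ 0.55561465 -0.03175721  0.18      ] [ 0.55921    -0.08336749  0.18      ]
top 273 yaw 6.5864305 x at y=.1 0.6194454 0.13792146961456225
[[0.631, 0.021, 0.138], [0.622, 0.021, 0.142], [0.636, 0.024, 0.139], [0.635, 0.027, 0.141], [0.625, 0.029, 0.138], [0.617, 0.029, 0.14], [0.635, 0.032, 0.143], [0.633, 0.034, 0.139], [0.623, 0.037, 0.139], [0.623, 0.045, 0.138], [0.625, 0.058, 0.138], [0.62, 0.076, 0.138], [0.623, 0.097, 0.138], [0.62, 0.12, 0.138], [0.614, 0.133, 0.139], [0.612, 0.146, 0.138], [0.612, 0.172, 0.138], [0.615, 0.18, 0.138], [0.606, 0.182, 0.14], [0.604, 0.184, 0.14], [0.614, 0.187, 0.142], [0.604, 0.187, 0.138], [0.617, 0.19, 0.14], [0.622, 0.19, 0.138], [0.614, 0.192, 0.142], [0.604, 0.195, 0.14], [0.602, 0.195, 0.138], [0.612, 0.2, 0.139]]
yrange 3.925196357487848e-05 0.20927589329504342
scene 106 yaw 6.2973566 x at y=.1 0.6166086 0.13633026840360124
[[0.621, 0.027, 0.139], [0.611, 0.188, 0.139], [0.611, 0.196, 0.139]]
yrange 0.0001808344404186906 0.2159351629395151
```

Bar middle is about (0.617, 0.108) with stand yaw 6.5°. The saddle is at (0.4526, 0.088) with yaw 32°, and the cross bar at rest is about (0.557, -0.059). These agree with the given sizes. I'll move above the saddle now.

apply_moves(targets=[{"dp":[0.15,0.375,0.04],"yaw":52},{"dp":[0.15,0.375,0.04],"yaw":52},{"dp":[0.15,0.375,0.04],"yaw":52},{"dp":[0.15,0.375,0.04],"yaw":52},{"dp":[0.15,0.375,0.04],"yaw":52},{"dp":[0.15,0.375,0.04],"yaw":52},{"dp":[0.15,0.375,0.04],"yaw":52},{"dp":[0.15,0.375,0.04],"yaw":52},{"dp":[0.15,0.375,0.04],"yaw":52},{"dp":[0.199,0.713,0.02],"yaw":100},{"dp":[0.199,0.713,0.02],"yaw":100},{"dp":[0.199,0.713,0.02],"yaw":100},{"dp":[0.199,0.713,0.02],"yaw":100},{"dp":[0.199,0.713,0.02],"yaw":100},{"dp":[0.199,0.713,0.02],"yaw":100},{"dp":[0.199,0.713,0.02],"yaw":100},{"dp":[0.199,0.713,0.02],"yaw":100},{"dp":[0.199,0.713,0.02],"yaw":100},{"dp":[0.199,0.713,0.02],"yaw":100},{"dp":[0.199,0.713,0.02],"yaw":100}], grip=-1, squeeze=30)

```text
time_s: 1.77
tcp_pos: [0.4527, 0.0894, 0.2312]
eef_rot: [179.9, 0.0, -57.7]
contact_force: [0.0, -0.3, 0.8]
gripper_width: 0.0875
gripper_force: 0.0
```

Run:
```python
from h import *
s=get_state();c=cap('wrist');print({k:s[k] for k in('time_s','tcp_pos','eef_rot','contact_force','joints')})
np.savez('/tmp/ws.npz',p=s['tcp_pos'],e=s['eef_rot'])
print(c['fx'],c['cx'],c['cy'],c['T_tool_cam'])
cv2.imwrite('pics/w1.png',cv2.resize(c['image'][...,::-1],(800,600),interpolation=cv2.INTER_CUBIC))
```

```text
{'time_s': 1.7667, 'tcp_pos': array([0.45271508, 0.08937925, 0.23123366]), 'eef_rot': array([ 1.79918737e+02,  6.28861380e-03, -5.76939576e+01]), 'contact_force': array([ 0.01299503, -0.3158399 ,  0.82142455]), 'joints': array([ 3.57176524e+01, -8.04683003e-01, -2.31599094e+01, -1.20094816e-02,
       -6.77255189e+01, -3.40704561e+00])}
297.3186396354542 255.6068720868736 190.34197254555804 [[-2.79021243e-04 -9.62777938e-01 -2.70293479e-01  7.31486824e-02]
 [ 9.99999961e-01 -2.66235287e-04 -8.39671433e-05 -7.88009954e-04]
 [ 8.88005125e-06 -2.70293492e-01  9.62777975e-01 -1.71513996e-01]
 [ 0.00000000e+00  0.00000000e+00  0.00000000e+00  1.00000000e+00]]
```

View pics/w1.png

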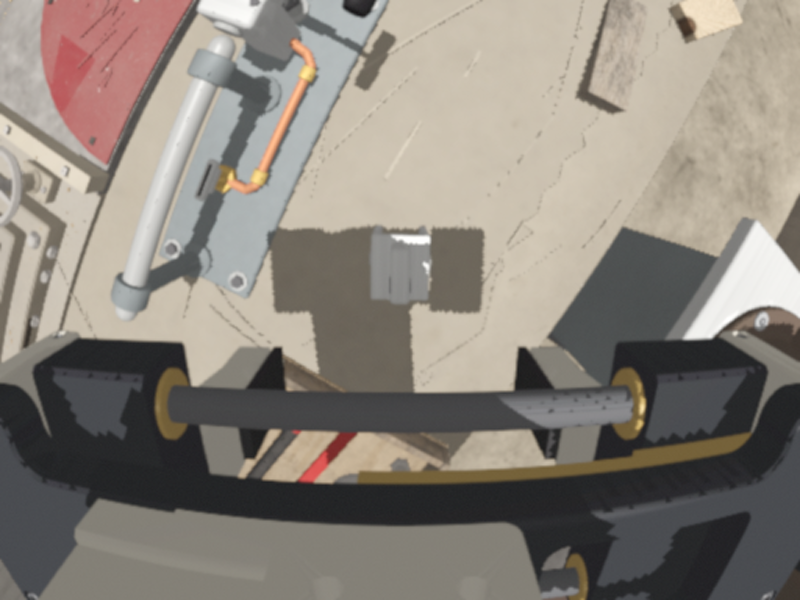

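The wrist view shows the saddle upright and square to the jaws at (400,265). The bar runs from (220,50) to (125,310). I'll refine both from wrist depth.

```bash
cat >> h.py <<'E'
from scipy.spatial.transform import Rotation as Ro
def wpts(c,p,e):
    z=c['range_z'];v,u=np.mgrid[:z.shape[0],:z.shape[1]]
    a=u-c['cx'];b=v-c['cy'];rr=np.hypot(a,b)+1e-9;th=rr/c['fx'];t=np.tan(th)*z/rr
    P=np.stack([a*t,b*t,z],-1);T=c['T_tool_cam'];P=P@T[:3,:3].T+T[:3,3]
    W=P@Ro.from_euler('xyz',e,degrees=True).as_matrix().T+p
    W[z<=0]=np.nan; return W
E
python3 - <<'E'
from h import *
c=dict(np.load('/tmp/wrist.npz'));s=np.load('/tmp/ws.npz');W=wpts(c,s['p'],s['e'])
k=384/600
w=W[int(222*k):int(312*k),int(360*k):int(445*k)].reshape(-1,3)
lug=w[(w[:,2]>.085)&(w[:,2]<.1)];web=w[(w[:,2]>.052)&(w[:,2]<.1)]
print(len(lug),np.nanmedian(lug[:,2]),cv2.minAreaRect(1000*lug[:,:2].astype(np.float32)))
print(len(web),cv2.minAreaRect(1000*web[:,:2].astype(np.float32)))
Q=W.reshape(-1,3)
print('table',np.nanmedian(Q[(abs(Q[:,2])<.01),2]))
b=Q[(Q[:,0]>.57)&(Q[:,0]<.68)&(Q[:,2]>.12)&(Q[:,2]<.14)&(Q[:,1]>.055)&(Q[:,1]<.165)]
l=cv2.fitLine(b[:,:2].astype(np.float32),cv2.DIST_HUBER,0,.01,.01).ravel();l[:2]*=np.sign(l[1])
print('bar',len(b),np.degrees(np.arctan2(-l[0],l[1])),'x at .108',l[2]+(.108-l[3])*l[0]/l[1],np.percentile(b[:,2],98))
# post heads: points off the bar axis laterally > 9.5mm, z .12-.142
h=Q[(Q[:,0]>.57)&(Q[:,0]<.68)&(Q[:,2]>.136)&(Q[:,2]<.15)&(Q[:,1]>0)&(Q[:,1]<.23)]
Y=l[:2];sy=(h[:,:2]-[l[2],l[3]])@Y;hy=np.sort(sy)+l[3]
print(np.histogram(hy,bins=np.arange(0,.24,.008)))
n=W[int(180*k),int(205*k)];print('nozzle',n,W[int(170*k):int(192*k),int(200*k):int(220*k)].reshape(-1,3)[::9].round(3).tolist())
E
```

```text
464 0.09131175138820473 ((453.591796875, 89.15673828125), (13.798474311828613, 40.289493560791016), 29.363384246826172)
1615 ((453.64263916015625, 88.75497436523438), (44.17500686645508, 50.1176872253418), 31.506925582885742)
table -0.0021883892700623603
bar 1803 5.69518 x at .108 0.6171549 0.13452934518768542
(array([  0,   0,  37, 128, 115,   0,   0,   0,   0,   0,   0,   0,   0,
         0,   0,   0,   0,   0,   0,   0,   0,   0,  41,  92,  72,   0,
         0,   0,   0]), array([0.   , 0.008, 0.016, 0.024, 0.032, 0.04 , 0.048, 0.056, 0.064,
       0.072, 0.08 , 0.088, 0.096, 0.104, 0.112, 0.12 , 0.128, 0.136,
       0.144, 0.152, 0.16 , 0.168, 0.176, 0.184, 0.192, 0.2  , 0.208,
       0.216, 0.224, 0.232]))
nozzle [0.61955214 0.11016501 0.0578459 ] [[0.647, 0.115, 0.009], [0.617, 0.099, 0.057], [0.62, 0.102, 0.057], [0.623, 0.105, 0.058], [0.644, 0.119, 0.009], [0.617, 0.103, 0.052], [0.617, 0.105, 0.059], [0.621, 0.108, 0.058], [0.643, 0.123, 0.008], [0.616, 0.107, 0.049], [0.617, 0.109, 0.055], [0.619, 0.111, 0.059], [0.623, 0.115, 0.056], [0.615, 0.111, 0.047], [0.616, 0.112, 0.054], [0.617, 0.114, 0.058], [0.62, 0.118, 0.058], [0.622, 0.121, 0.02], [0.615, 0.117, 0.049]]
```

apply_moves(targets=[{"dp":[0.001,0,-0.04],"yaw":-1},{"dp":[0.001,0,-0.08],"yaw":-1},{"dp":[0.001,0,-0.11],"yaw":-1},{"dp":[0.001,0,-0.13],"yaw":-1},{"dp":[0.001,0,-0.14],"yaw":-1},{"dp":[0.001,0,-0.141],"yaw":-1},{"dp":[0.001,0,-0.141],"yaw":-1}])

```text
time_s: 2.4
tcp_pos: [0.4537, 0.0864, 0.0907]
eef_rot: [179.9, -0.0, -59.0]
contact_force: [-0.7, 0.3, -0.2]
gripper_width: 0.0875
gripper_force: 0.0
```

apply_moves(targets=[{"dp":[0,0,0],"yaw":0},{"dp":[0,0,0],"yaw":0},{"dp":[0,0,0],"yaw":0},{"dp":[0,0,0],"yaw":0},{"dp":[0,0,0],"yaw":0},{"dp":[0,0,0],"yaw":0},{"dp":[0,0,0],"yaw":0},{"dp":[0,0,0],"yaw":0},{"dp":[0,0,0],"yaw":0},{"dp":[0,0,0],"yaw":0}], grip=1, squeeze=30)

```text
time_s: 3.23
tcp_pos: [0.454, 0.0877, 0.0908]
eef_rot: [180.0, -0.0, -58.9]
contact_force: [-0.8, 0.6, 0.6]
gripper_width: 0.0265
gripper_force: 0.0
```

apply_moves(targets=[{"dp":[0,0,0],"yaw":0},{"dp":[0,0,0],"yaw":0},{"dp":[0,0,0],"yaw":0},{"dp":[0,0,0],"yaw":0},{"dp":[0,0,0],"yaw":0}])

```text
time_s: 3.65
tcp_pos: [0.454, 0.0876, 0.0908]
eef_rot: [180.0, 0.0, -58.9]
contact_force: [-0.0, -0.7, 0.2]
gripper_width: 0.001
gripper_force: 0.0
```

apply_moves(targets=[{"dp":[0,0,0.02],"yaw":0},{"dp":[0,0,0.05],"yaw":0},{"dp":[0,0,0.09],"yaw":0},{"dp":[0,0,0.13],"yaw":0},{"dp":[0,0,0.16],"yaw":-6},{"dp":[0,0,0.17],"yaw":-12},{"dp":[0,0,0.17],"yaw":-18},{"dp":[0,0,0.17],"yaw":-25},{"dp":[0,0,0.17],"yaw":-25},{"dp":[0,0,0.17],"yaw":-25}])

```text
time_s: 4.48
tcp_pos: [0.4539, 0.0876, 0.2608]
eef_rot: [180.0, 0.0, -83.7]
contact_force: [-0.4, 0.7, -0.0]
gripper_width: 0.0001
gripper_force: 0.0
```

Run:
```python
from h import *
s=get_state();c=cap('wrist');print({k:s[k] for k in('time_s','tcp_pos','eef_rot','contact_force','gripper_width')})
W=wpts(c,s['tcp_pos'],s['eef_rot']);Q=W.reshape(-1,3)
p=s['tcp_pos']
w=Q[(abs(Q[:,0]-p[0])<.04)&(abs(Q[:,1]-p[1])<.045)]
w=w[(w[:,2]>p[2]-.045)&(w[:,2]<p[2]-.022)]  # web
print(len(w),np.nanmedian(w[:,2]),cv2.minAreaRect(1000*w[:,:2].astype(np.float32)))
b=Q[(Q[:,0]>.57)&(Q[:,0]<.68)&(Q[:,2]>.12)&(Q[:,2]<.14)&(Q[:,1]>.055)&(Q[:,1]<.165)]
l=cv2.fitLine(b[:,:2].astype(np.float32),cv2.DIST_HUBER,0,.01,.01).ravel();l[:2]*=np.sign(l[1])
print('bar',len(b),np.degrees(np.arctan2(-l[0],l[1])),'x at .108',l[2]+(.108-l[3])*l[0]/l[1])
cv2.imwrite('pics/w2.png',cv2.resize(c['image'][...,::-1],(800,600),interpolation=cv2.INTER_CUBIC))
```

```text
{'time_s': 4.4833, 'tcp_pos': array([0.4538751 , 0.08756409, 0.26080985]), 'eef_rot': array([ 1.79996300e+02,  9.06837614e-04, -8.36848639e+01]), 'contact_force': array([-0.42627603,  0.66652869, -0.01955677]), 'gripper_width': 0.00011102768572074687}
0 nan ((0.0, 0.0), (0.0, 0.0), 0.0)
bar 1392 6.5788016 x at .108 0.61637795
  return np.nanmean(a, axis, out=out, keepdims=keepdims)
```

View pics/w2.png

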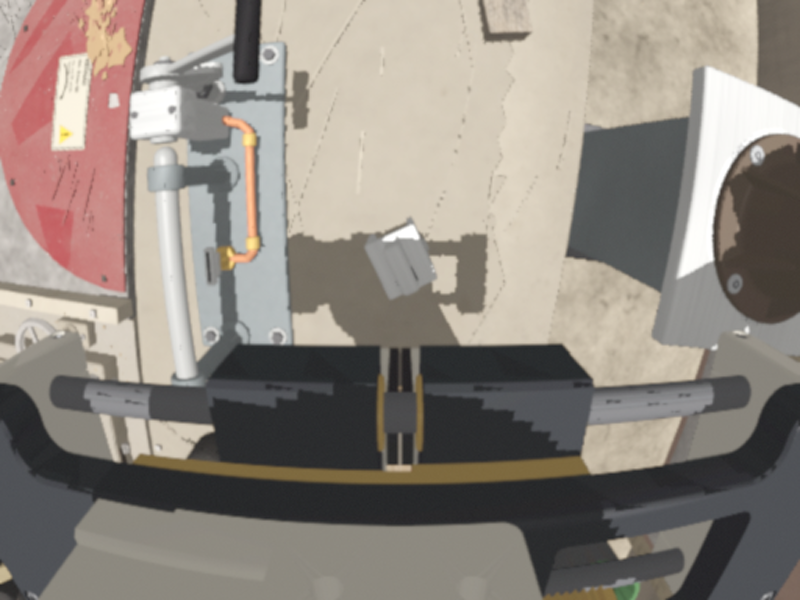

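The jaws closed on nothing, and the saddle still stands at (400,262). I'll measure where it is relative to where the jaws closed.

Run:
```python
from h import *
s=get_state();c=dict(np.load('/tmp/wrist.npz'));W=wpts(c,s['tcp_pos'],s['eef_rot']);k=384/600
w=W[int(210*k):int(310*k),int(350*k):int(455*k)].reshape(-1,3)
for lo in(.085,.052):
    g=w[(w[:,2]>lo)&(w[:,2]<.1)];print(len(g),np.median(g[:,2]),cv2.minAreaRect(1000*g[:,:2].astype(np.float32)))
# fingertips: nearest points around image (400,350)
f=W[int(335*k):int(400*k),int(370*k):int(430*k)].reshape(-1,3);f=f[f[:,2]>.2]
print('finger pts min z',np.nanpercentile(f[:,2],[0,1,5,50]),s['tcp_pos'])
t=cap('top');P=pts(t).reshape(-1,3)
q=P[(abs(P[:,0]-.4536)<.05)&(abs(P[:,1]-.089)<.05)&(P[:,2]>.05)&(P[:,2]<.1)]
print(len(q))
cv2.imwrite('pics/s2.png',cv2.resize(cap('scene')['image'][130:290,170:330,::-1],(600,600),interpolation=cv2.INTER_CUBIC))
```

```text
400 0.09114577054583721 ((453.6931457519531, 89.16500854492188), (14.517004013061523, 40.37108612060547), 31.41802978515625)
1369 0.061994925645915855 ((453.7151794433594, 89.01058197021484), (44.28336715698242, 50.58660888671875), 31.04311180114746)
finger pts min z [0.27422648 0.27575692 0.28034042 0.34656578] [0.45386723 0.0875468  0.26071306]
0
```

View pics/s2.png

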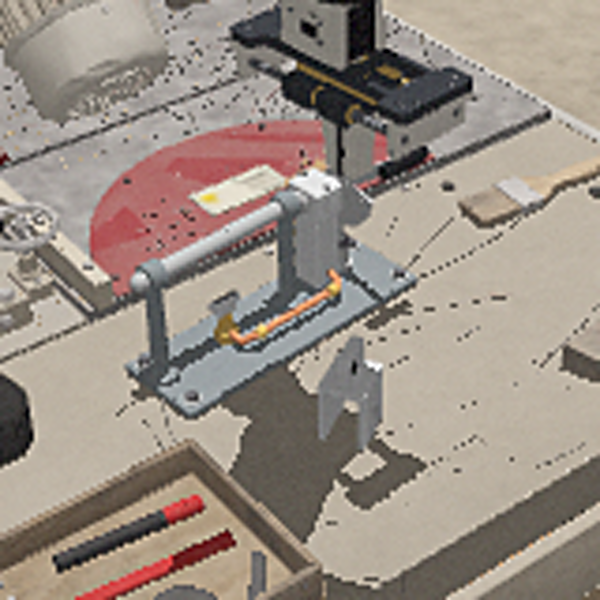

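Run:
```python
from h import *
c=dict(np.load('/tmp/scene.npz'));P=pts(c).reshape(-1,3)
q=P[(abs(P[:,0]-.454)<.05)&(abs(P[:,1]-.0876)<.05)&(P[:,2]>.12)&(P[:,2]<.3)]
print(len(q));
if len(q):
  for z in np.arange(.12,.3,.01):
    g=q[(q[:,2]>=z)&(q[:,2]<z+.01)]
    if len(g): print(round(z,3),len(g),g.min(0).round(3),g.max(0).round(3))
```

```text
82
0.27 15 [0.437 0.083 0.274] [0.468 0.103 0.28 ]
0.28 32 [0.434 0.08  0.28 ] [0.465 0.104 0.29 ]
0.29 35 [0.433 0.082 0.291] [0.472 0.105 0.3  ]
```

Run:
```python
from h import *
c=dict(np.load('/tmp/scene.npz'))
for z in(.239,.274):
    X=c['R']@np.array([.4539,.0876,z])+c['t'];u=c['fx']*X[0]/X[2]+c['cx'];v=c['fy']*X[1]/X[2]+c['cy']
    print(z,(u-170)*3.75,(v-130)*3.75)
w=dict(np.load('/tmp/wrist.npz'))
R=Ro.from_matrix(w['T_tool_cam'][:3,:3]);
for zt in(.022,.003,-.013):
    X=R.inv().apply(np.array([0,0,zt])-w['T_tool_cam'][:3,3]);rr=np.hypot(*X[:2]);th=np.arctan2(rr,X[2]);print(zt,(w['cx']+w['fx']*th*X[0]/rr)/.64,(w['cy']+w['fx']*th*X[1]/rr)/.64)
W=wpts(w,np.array([.45387,.08756,.26081]),np.array([180,0,-83.685]))
for v in range(338,372,4): print(v,[W[int(v*.64),int(u*.64)].round(3).tolist() for u in(388,394,400,406,412)])
```

```text
0.239 350.2428525293692 203.11644712241832
0.274 349.88700113676003 167.11697921093838
0.022 401.2687143515869 337.36786037304034
0.003 401.42472743383314 353.8076201516314
-0.013 401.5791963225368 370.2169274224935
338 [[0.457, 0.18, -0.004], [0.45, 0.179, -0.003], [0.444, 0.178, -0.003], [0.44, 0.178, -0.003], [0.433, 0.177, -0.003]]
342 [[0.456, 0.183, -0.003], [0.45, 0.182, -0.002], [0.444, 0.182, -0.004], [0.439, 0.181, -0.003], [0.433, 0.18, -0.001]]
346 [[0.456, 0.188, -0.003], [0.45, 0.187, -0.003], [0.443, 0.186, -0.002], [0.439, 0.186, -0.002], [0.432, 0.185, -0.003]]
350 [[0.46, 0.077, 0.281], [0.458, 0.079, 0.277], [0.443, 0.191, -0.002], [0.454, 0.078, 0.278], [0.452, 0.077, 0.28]]
354 [[0.46, 0.077, 0.283], [0.458, 0.079, 0.279], [0.442, 0.194, -0.001], [0.454, 0.078, 0.279], [0.452, 0.077, 0.283]]
358 [[0.46, 0.078, 0.285], [0.458, 0.079, 0.284], [0.442, 0.2, -0.003], [0.454, 0.078, 0.284], [0.452, 0.077, 0.286]]
362 [[0.46, 0.079, 0.286], [0.458, 0.079, 0.286], [0.441, 0.204, -0.004], [0.454, 0.078, 0.286], [0.452, 0.078, 0.285]]
366 [[0.46, 0.079, 0.291], [0.458, 0.078, 0.291], [0.441, 0.209, -0.003], [0.454, 0.078, 0.291], [0.452, 0.078, 0.291]]
370 [[0.46, 0.078, 0.294], [0.458, 0.078, 0.294], [0.44, 0.213, -0.004], [0.454, 0.078, 0.294], [0.452, 0.077, 0.294]]
```

Both cameras put the real fingertips about 14 mm behind the reported TCP, instead of the stated 22 mm ahead. The jaws therefore closed above the lug. I'll allow for this shift of about 36 mm, reopen and go lower.

apply_moves(targets=[{"dp":[0,0.001,0],"yaw":6},{"dp":[0,0.001,0],"yaw":12},{"dp":[0,0.001,0],"yaw":18},{"dp":[0,0.001,-0.03],"yaw":25},{"dp":[0,0.001,-0.06],"yaw":25},{"dp":[0,0.001,-0.09],"yaw":25},{"dp":[0,0.001,-0.12],"yaw":25},{"dp":[0,0.001,-0.14],"yaw":25},{"dp":[0,0.001,-0.15],"yaw":25},{"dp":[0,0.001,-0.15],"yaw":25},{"dp":[0,0.001,-0.15],"yaw":25},{"dp":[0,0.001,-0.15],"yaw":25}], grip=-1)

```text
time_s: 5.63
tcp_pos: [0.4547, 0.089, 0.1117]
eef_rot: [-179.9, -0.0, -58.8]
contact_force: [-0.6, 0.2, 0.4]
gripper_width: 0.0748
gripper_force: 0.0
```

apply_moves(targets=[{"dp":[0,0,-0.015],"yaw":0},{"dp":[0,0,-0.03],"yaw":0},{"dp":[0,0,-0.042],"yaw":0},{"dp":[0,0,-0.05],"yaw":0},{"dp":[0,0,-0.055],"yaw":0},{"dp":[0,0,-0.056],"yaw":0},{"dp":[0,0,-0.056],"yaw":0}])

```text
time_s: 6.22
tcp_pos: [0.4543, 0.0888, 0.0552]
eef_rot: [-180.0, -0.0, -58.9]
contact_force: [-0.3, 0.2, -0.2]
gripper_width: 0.0876
gripper_force: 0.0
```

apply_moves(targets=[{"dp":[0,0,0],"yaw":0},{"dp":[0,0,0],"yaw":0},{"dp":[0,0,0],"yaw":0},{"dp":[0,0,0],"yaw":0},{"dp":[0,0,0],"yaw":0},{"dp":[0,0,0],"yaw":0},{"dp":[0,0,0],"yaw":0},{"dp":[0,0,0],"yaw":0},{"dp":[0,0,0],"yaw":0},{"dp":[0,0,0],"yaw":0},{"dp":[0,0,0],"yaw":0},{"dp":[0,0,0],"yaw":0},{"dp":[0,0,0],"yaw":0},{"dp":[0,0,0],"yaw":0},{"dp":[0,0,0],"yaw":0}], grip=1, squeeze=30)

```text
time_s: 7.47
tcp_pos: [0.4537, 0.0885, 0.0547]
eef_rot: [180.0, 0.0, -58.9]
contact_force: [-0.3, 0.5, -1.0]
gripper_width: 0.0141
gripper_force: 30.0
```

Gripped at 14.1 mm, the lug's thickness. I'll lift, turn and carry the saddle over the bar.

apply_moves(targets=[{"dp":[0,0,0.02],"yaw":0},{"dp":[0,0,0.06],"yaw":0},{"dp":[0,0,0.1],"yaw":-2},{"dp":[0,0,0.14],"yaw":-6},{"dp":[0.01,0.002,0.165],"yaw":-10},{"dp":[0.035,0.006,0.17],"yaw":-14},{"dp":[0.065,0.01,0.17],"yaw":-18},{"dp":[0.1,0.015,0.17],"yaw":-22},{"dp":[0.13,0.018,0.17],"yaw":-24},{"dp":[0.152,0.0205,0.17],"yaw":-25},{"dp":[0.163,0.0205,0.17],"yaw":-25},{"dp":[0.163,0.0205,0.17],"yaw":-25},{"dp":[0.163,0.0205,0.17],"yaw":-25},{"dp":[0.163,0.0205,0.17],"yaw":-25},{"dp":[0.163,0.0205,0.17],"yaw":-25}])

```text
time_s: 8.72
tcp_pos: [0.616, 0.1091, 0.2252]
eef_rot: [-180.0, 0.0, -83.9]
contact_force: [-1.2, -0.4, -2.7]
gripper_width: 0.0137
gripper_force: 30.0
```

Run:
```python
from h import *
s=get_state();c=cap('wrist');print({k:s[k] for k in('time_s','tcp_pos','eef_rot','contact_force','gripper_width')})
np.savez('/tmp/ws.npz',p=s['tcp_pos'],e=s['eef_rot'])
W=wpts(c,s['tcp_pos'],s['eef_rot']);Q=W.reshape(-1,3);S=pts(cap('scene')).reshape(-1,3)
p=s['tcp_pos']
for n,Q in(('w',Q),('s',S)):
    w=Q[(abs(Q[:,0]-p[0])<.04)&(abs(Q[:,1]-p[1])<.045)]
    for a,b in((-.06,-.01),(-.01,.003),(.003,.015),(.02,.045)):
        g=w[(w[:,2]>p[2]+a)&(w[:,2]<p[2]+b)]
        if len(g)>5: print(n,a,b,len(g),g.mean(0).round(4),cv2.minAreaRect(1000*g[:,:2].astype(np.float32)))
    b=Q[(Q[:,0]>.57)&(Q[:,0]<.66)&(Q[:,2]>.118)&(Q[:,2]<.14)&(Q[:,1]>.05)&(Q[:,1]<.165)]
    if len(b)>5:
        l=cv2.fitLine(b[:,:2].astype(np.float32),cv2.DIST_HUBER,0,.01,.01).ravel();l[:2]*=np.sign(l[1])
        print('bar',n,len(b),np.degrees(np.arctan2(-l[0],l[1])),'x at .109',l[2]+(.109-l[3])*l[0]/l[1])
a=cv2.resize(c['image'][60:384-60,80:432,::-1],(660,495),interpolation=cv2.INTER_CUBIC)
cv2.imwrite('pics/w3.png',a)
```

```text
{'time_s': 8.7167, 'tcp_pos': array([0.61602673, 0.10905461, 0.22517324]), 'eef_rot': array([-1.79996932e+02,  1.41996270e-02, -8.38695589e+01]), 'contact_force': array([-1.21744763, -0.35005306, -2.72844165]), 'gripper_width': 0.01373738582746974}
w -0.06 -0.01 354 [0.6191 0.0872 0.1938] ((618.5307006835938, 91.92343139648438), (43.459129333496094, 13.552611351013184), 6.197494029998779)
w -0.01 0.003 166 [0.6201 0.0858 0.2237] ((619.2279052734375, 86.8012924194336), (43.27664566040039, 3.164839744567871), 5.982452869415283)
w 0.003 0.015 1812 [0.6186 0.0924 0.2321] ((618.3431396484375, 93.90058135986328), (44.309749603271484, 17.794557571411133), 5.8521728515625)
w 0.02 0.045 2070 [0.6177 0.101  0.2591] ((613.2388305664062, 107.98838806152344), (33.10662841796875, 39.515079498291016), 27.037202835083008)
bar w 1332 7.1236863 x at .109 0.61993873
s -0.06 -0.01 212 [0.6057 0.1192 0.1921] ((611.6386108398438, 112.76356506347656), (50.049072265625, 55.5302619934082), 5.5990729331970215)
s -0.01 0.003 54 [0.5988 0.1182 0.2219] ((600.7098999023438, 122.54451751708984), (63.60661315917969, 37.653419494628906), 56.42045593261719)
s 0.003 0.015 75 [0.6052 0.1221 0.2321] ((604.1904296875, 123.01172637939453), (59.68327713012695, 38.72140884399414), 50.31281661987305)
s 0.02 0.045 103 [0.6075 0.1202 0.2576] ((611.7498779296875, 121.67190551757812), (52.23384475708008, 28.109712600708008), 24.119138717651367)
bar s 148 6.897136 x at .109 0.6133665
```

View pics/w3.png

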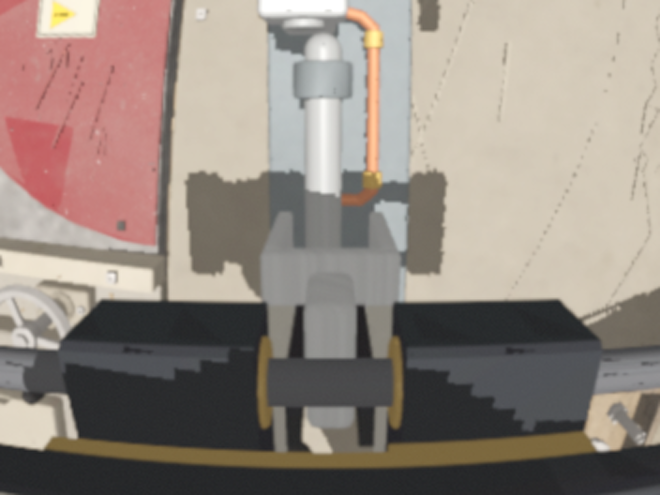

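The wrist view shows the saddle square over the bar. Its web centre is at column 329.5 and the bar centre at column 323, so it needs about 3 mm more in +x. The right post head's inner face is at row 98, and I'll use it to check the position along the bar.

Run:
```python
from h import *
c=dict(np.load('/tmp/wrist.npz'));s=np.load('/tmp/ws.npz');p=s['p'];e=s['e']
R=Ro.from_euler('xyz',e,degrees=True).as_matrix();T=c['T_tool_cam']
def back(u,v,z):
    u=u/1.875+80;v=v/1.875+60;a=u-c['cx'];b=v-c['cy'];rr=np.hypot(a,b);th=rr/c['fx']
    d=R@T[:3,:3]@np.array([np.sin(th)*a/rr,np.sin(th)*b/rr,np.cos(th)]);o=R@T[:3,3]+p
    return (o+d*(z-o[2])/d[2]).round(4)
print('bar axis edges',back(306,110,.126),back(341,110,.126),back(306,170,.126),back(341,170,.126))
print('head inner',back(323,98,.135),back(352,98,.128),'web front edge',back(262,250,.233),back(398,250,.233),'saddle feet', )
W=wpts(c,p,e);Q=W.reshape(-1,3)
h=Q[(Q[:,0]>.59)&(Q[:,0]<.66)&(Q[:,2]>.1375)&(Q[:,2]<.15)&(Q[:,1]<.08)];print(len(h),h.min(0),h.max(0))
```

```text
bar axis edges [0.6348 0.0468 0.126 ] [0.6181 0.045  0.126 ] [0.6319 0.076  0.126 ] [0.6149 0.0742 0.126 ]
head inner [0.6272 0.04   0.135 ] [0.6136 0.0386 0.128 ] web front edge [0.6401 0.0865 0.233 ] [0.5985 0.082  0.233 ] saddle feet
464 [ 0.59068654 -0.05462849  0.13750223] [0.63638951 0.04029926 0.14999883]
```

The relative measurement gives the saddle +3 mm in x, with y already centred. I'll lower it, slowing near the seat.

apply_moves(targets=[{"dp":[0.003,0,0],"yaw":0},{"dp":[0.003,0,-0.01],"yaw":0},{"dp":[0.003,0,-0.025],"yaw":0},{"dp":[0.003,0,-0.04],"yaw":0},{"dp":[0.003,0,-0.055],"yaw":0},{"dp":[0.003,0,-0.07],"yaw":0},{"dp":[0.003,0,-0.08],"yaw":0},{"dp":[0.003,0,-0.085],"yaw":0},{"dp":[0.003,0,-0.087],"yaw":0},{"dp":[0.003,0,-0.087],"yaw":0}])

```text
time_s: 9.65
tcp_pos: [0.62, 0.1091, 0.1377]
eef_rot: [180.0, -0.0, -83.9]
contact_force: [-0.3, 0.2, -1.9]
gripper_width: 0.0138
gripper_force: 30.0
```

apply_moves(targets=[{"dp":[0,0,-0.001],"yaw":0},{"dp":[0,0,-0.002],"yaw":0},{"dp":[0,0,-0.003],"yaw":0},{"dp":[0,0,-0.003],"yaw":0}])

```text
time_s: 9.98
tcp_pos: [0.6201, 0.1092, 0.1351]
eef_rot: [-180.0, 0.0, -83.9]
contact_force: [-1.0, 0.6, -3.3]
gripper_width: 0.0139
gripper_force: 30.0
```

apply_moves(targets=[{"dp":[0,0,-0.0005],"yaw":0},{"dp":[0,0,-0.001],"yaw":0},{"dp":[0,0,-0.001],"yaw":0}])

```text
time_s: 10.23
tcp_pos: [0.6202, 0.1092, 0.1347]
eef_rot: [-180.0, 0.0, -83.9]
contact_force: [-2.9, 0.6, 3.0]
gripper_width: 0.0134
gripper_force: 30.0
```

Run:
```python
from h import *
s=get_state();c=cap('wrist');print(s['tcp_pos'],s['contact_force'],s['moment'])
cv2.imwrite('pics/w4.png',cv2.resize(c['image'][60:384-60,80:432,::-1],(660,495),interpolation=cv2.INTER_CUBIC))
```

```text
[0.62017746 0.10916849 0.13465129] [-2.88507867  0.58212825  2.96092405] [ 0.08860283  1.00758694 -0.02297776]
```

View pics/w4.png

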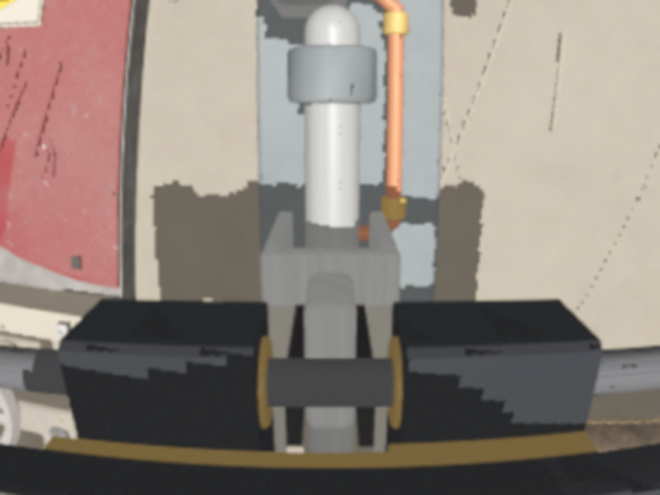

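Seated: the force rose by about 5 N at the predicted height, with the bar centred in the channel (columns 331 and 330). I'll release and retreat upward.

apply_moves(targets=[{"dp":[0,0,0],"yaw":0},{"dp":[0,0,0],"yaw":0},{"dp":[0,0,0],"yaw":0},{"dp":[0,0,0],"yaw":0},{"dp":[0,0,0],"yaw":0},{"dp":[0,0,0],"yaw":0}], grip=-0.3)

```text
time_s: 10.78
tcp_pos: [0.62, 0.1091, 0.1338]
eef_rot: [180.0, -0.0, -83.9]
contact_force: [0.9, -0.6, -0.9]
gripper_width: 0.0481
gripper_force: 0.0
```

apply_moves(targets=[{"dp":[0,0,0.01],"yaw":0},{"dp":[0,0,0.03],"yaw":0},{"dp":[0,0,0.06],"yaw":0},{"dp":[0,0,0.09],"yaw":0},{"dp":[0,0,0.11],"yaw":0},{"dp":[0,0,0.12],"yaw":0},{"dp":[0,0,0.12],"yaw":0},{"dp":[0,0,0.12],"yaw":0}])

```text
time_s: 11.45
tcp_pos: [0.6198, 0.1092, 0.2539]
eef_rot: [-180.0, 0.0, -83.9]
contact_force: [-0.2, -0.3, -0.7]
gripper_width: 0.0569
gripper_force: 0.0
```

Run:
```python
from h import *
s=get_state();c=cap('wrist');print({k:s[k] for k in('time_s','tcp_pos','eef_rot','contact_force','gripper_width')})
W=wpts(c,s['tcp_pos'],s['eef_rot']);Q=W.reshape(-1,3)
w=Q[(abs(Q[:,0]-.617)<.04)&(abs(Q[:,1]-.11)<.045)]
for lo,hi in((.138,.155),(.165,.18)):
    g=w[(w[:,2]>lo)&(w[:,2]<hi)]
    if len(g)>5: print(len(g),np.median(g[:,2]),g[:,2].std(),cv2.minAreaRect(1000*g[:,:2].astype(np.float32)))
# cross bar: dark points
d=Q[(abs(Q[:,0]-.557)<.03)&(abs(Q[:,1]+.06)<.045)&(Q[:,2]>.165)&(Q[:,2]<.2)]
if len(d)>5: print('xbar',len(d),d[:,2].max(),cv2.minAreaRect(1000*d[:,:2].astype(np.float32)))
S=pts(cap('scene')).reshape(-1,3)
d=S[(abs(S[:,0]-.557)<.03)&(abs(S[:,1]+.06)<.045)&(S[:,2]>.15)&(S[:,2]<.2)]
if len(d)>5: print('xbar s',len(d),d[:,2].max(),cv2.minAreaRect(1000*d[:,:2].astype(np.float32)))
cv2.imwrite('pics/w5.png',cv2.resize(c['image'][:320,90:450,::-1],(675,600),interpolation=cv2.INTER_CUBIC))
```

```text
{'time_s': 11.45, 'tcp_pos': array([0.61979627, 0.10923669, 0.25391099]), 'eef_rot': array([-1.79977253e+02,  3.81683603e-02, -8.39059450e+01]), 'contact_force': array([-0.20005671, -0.28527319, -0.74050553]), 'gripper_width': 0.056936546077682185}
1566 0.1415811064495018 0.0014974954649047932 ((620.9403076171875, 110.34749603271484), (44.08354187011719, 50.41476821899414), 5.890103816986084)
645 0.17132743933088165 0.0010986656712838852 ((621.6881103515625, 110.2337417602539), (13.714516639709473, 39.4883918762207), 6.303169250488281)
xbar 967 0.183395287867493 ((566.1533203125, -49.225372314453125), (32.132041931152344, 43.82529830932617), 7.556198596954346)
xbar s 65 0.1822027426179693 ((556.3075561523438, -51.57047653198242), (45.828651428222656, 42.38780975341797), 54.54924774169922)
```

View pics/w5.png

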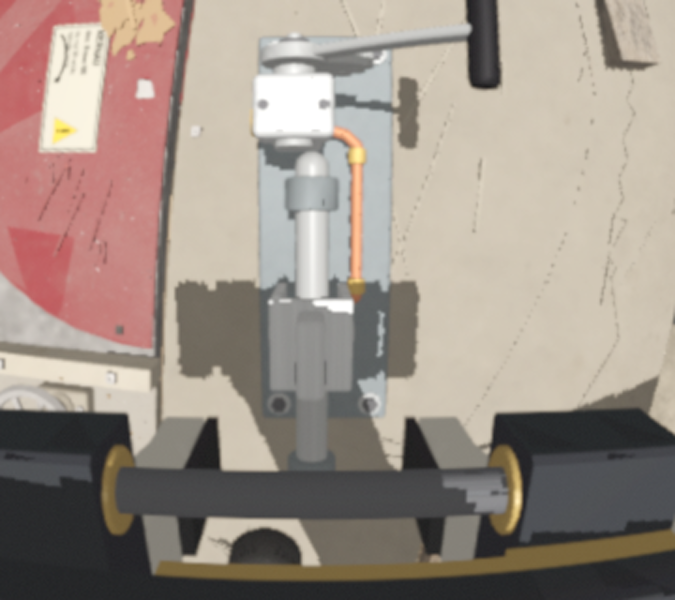

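The saddle hangs level at (0.621, 0.110), over the bar's middle. Now I'll shut the jaws and move over the cross bar.

apply_moves(targets=[{"dp":[-0.01,-0.03,0],"yaw":0},{"dp":[-0.025,-0.065,0],"yaw":0},{"dp":[-0.04,-0.105,0],"yaw":0},{"dp":[-0.052,-0.14,0],"yaw":0},{"dp":[-0.062,-0.1665,-0.01],"yaw":0},{"dp":[-0.062,-0.1665,-0.03],"yaw":0},{"dp":[-0.062,-0.1665,-0.05],"yaw":0},{"dp":[-0.062,-0.1665,-0.06],"yaw":0},{"dp":[-0.062,-0.1665,-0.06],"yaw":0},{"dp":[-0.062,-0.1665,-0.06],"yaw":0},{"dp":[-0.062,-0.1665,-0.06],"yaw":0},{"dp":[-0.062,-0.1665,-0.06],"yaw":0}], grip=1, squeeze=30)

```text
time_s: 12.55
tcp_pos: [0.5587, -0.057, 0.1948]
eef_rot: [-179.9, -0.0, -83.8]
contact_force: [0.7, 0.1, 0.5]
gripper_width: 0.0005
gripper_force: 0.0
```

Run:
```python
from h import *
s=get_state();print({k:s[k] for k in('time_s','tcp_pos','contact_force','gripper_width')})
S=pts(cap('scene')).reshape(-1,3);p=s['tcp_pos']
f=S[(abs(S[:,0]-p[0])<.035)&(abs(S[:,1]-p[1])<.035)&(S[:,2]>.19)&(S[:,2]<.26)]
print('finger',len(f),np.sort(f[:,2])[:8].round(4),f.mean(0))
d=S[(abs(S[:,0]-p[0])<.035)&(abs(S[:,1]-p[1])<.04)&(S[:,2]>.165)&(S[:,2]<.19)]
print('xbar',len(d),d.mean(0) if len(d) else 0,d[:,2].max() if len(d) else 0, d[:,1].min(),d[:,1].max())
w=S[(abs(S[:,0]-.618)<.04)&(abs(S[:,1]-.11)<.04)&(S[:,2]>.165)&(S[:,2]<.18)];print('lug',len(w),w.mean(0))
```

```text
{'time_s': 12.55, 'tcp_pos': array([ 0.55874369, -0.05696082,  0.19479361]), 'contact_force': array([0.7178967 , 0.12944358, 0.5302609 ]), 'gripper_width': 0.00047767214901718813}
finger 135 [0.2088 0.2099 0.2107 0.2107 0.2109 0.2114 0.2116 0.212 ] [ 0.55128008 -0.04717043  0.23383693]
xbar 63 [ 0.55311548 -0.0483226   0.17604228] 0.18395843115291338 -0.08087351915402337 -0.023033713804865418
lug 36 [0.61703267 0.11629007 0.16943922]
```

apply_moves(targets=[{"dp":[0,0,-0.01],"yaw":0},{"dp":[0,0,-0.018],"yaw":0},{"dp":[-0.001,0,-0.024],"yaw":0},{"dp":[-0.003,0,-0.03],"yaw":0},{"dp":[-0.006,-0.001,-0.036],"yaw":0},{"dp":[-0.009,-0.001,-0.042],"yaw":0}])

```text
time_s: 13.1
tcp_pos: [0.546, -0.0586, 0.1522]
eef_rot: [179.7, 0.0, -83.9]
contact_force: [-15.2, 2.6, 17.1]
gripper_width: 0.0005
gripper_force: 8.4
```

apply_moves(targets=[{"dp":[-0.003,0,-0.005],"yaw":0},{"dp":[-0.005,-0.001,-0.01],"yaw":0},{"dp":[-0.007,-0.001,-0.015],"yaw":0}])

```text
time_s: 13.35
tcp_pos: [0.5396, -0.0598, 0.1367]
eef_rot: [179.8, -0.0, -83.9]
contact_force: [-10.3, 1.0, 14.9]
gripper_width: 0.0005
gripper_force: 8.1
```

The bar pushes the tool toward -x by about 3 mm, so I'll relieve that by following a path further toward -x.

apply_moves(targets=[{"dp":[-0.004,0,0],"yaw":0},{"dp":[-0.006,0,-0.006],"yaw":0},{"dp":[-0.007,0,-0.012],"yaw":0},{"dp":[-0.008,0,-0.018],"yaw":0}])

```text
time_s: 13.68
tcp_pos: [0.5333, -0.06, 0.1194]
eef_rot: [180.0, -0.1, -83.9]
contact_force: [-4.1, -1.1, 10.0]
gripper_width: 0.0004
gripper_force: 5.3
```

Run:
```python
from h import *
s=get_state();p=s['tcp_pos'];print({k:s[k] for k in('time_s','tcp_pos','contact_force')})
S=pts(cap('scene')).reshape(-1,3);z=p[2]
d=S[(abs(S[:,0]-p[0])<.045)&(abs(S[:,1]-p[1])<.045)&(S[:,2]>z-.03)&(S[:,2]<z+.06)]
for a in np.arange(z-.03,z+.06,.01):
    g=d[(d[:,2]>a)&(d[:,2]<a+.01)]
    if len(g): print((a-z).round(3),len(g),g.min(0).round(3),g.max(0).round(3))
```

```text
{'time_s': 13.6833, 'tcp_pos': array([ 0.53326014, -0.06000093,  0.11942976]), 'contact_force': array([-4.07564362, -1.14475903,  9.98852652])}
-0.01 12 [ 0.534 -0.062  0.113] [ 0.578 -0.033  0.119]
-0.0 28 [ 0.527 -0.055  0.12 ] [ 0.576 -0.026  0.129]
0.01 26 [ 0.517 -0.067  0.13 ] [ 0.549 -0.026  0.139]
0.02 28 [ 0.516 -0.067  0.14 ] [ 0.549 -0.041  0.149]
0.03 22 [ 0.513 -0.065  0.151] [ 0.55  -0.041  0.159]
0.04 30 [ 0.51  -0.067  0.159] [ 0.547 -0.042  0.169]
0.05 25 [ 0.511 -0.063  0.17 ] [ 0.55  -0.042  0.179]
```

apply_moves(targets=[{"dp":[-0.001,0,-0.005],"yaw":0},{"dp":[-0.001,0,-0.01],"yaw":0},{"dp":[-0.001,0,-0.015],"yaw":0},{"dp":[-0.001,0,-0.015],"yaw":0}])

```text
time_s: 14.07
tcp_pos: [0.531, -0.0602, 0.1028]
eef_rot: [179.8, -0.0, -83.9]
contact_force: [-4.8, -2.1, 6.6]
gripper_width: 0.0006
gripper_force: 3.6
```

apply_moves(targets=[{"dp":[0,0,-0.005],"yaw":0},{"dp":[0,0,-0.01],"yaw":0},{"dp":[0.001,0,-0.015],"yaw":0},{"dp":[0.002,0,-0.02],"yaw":0},{"dp":[0.002,0,-0.02],"yaw":0}])

```text
time_s: 14.48
tcp_pos: [0.5323, -0.0601, 0.0824]
eef_rot: [179.7, -0.0, -83.9]
contact_force: [-4.3, -0.7, 4.4]
gripper_width: 0.0008
gripper_force: 2.5
```

apply_moves(targets=[{"dp":[0.0005,0,-0.003],"yaw":0},{"dp":[0.001,0,-0.006],"yaw":0},{"dp":[0.001,0,-0.006],"yaw":0}])

```text
time_s: 14.73
tcp_pos: [0.5334, -0.06, 0.0766]
eef_rot: [179.7, -0.0, -83.9]
contact_force: [-4.6, -1.1, 2.6]
gripper_width: 0.0003
gripper_force: 2.0
```

apply_moves(targets=[{"dp":[0.0005,0,-0.002],"yaw":0},{"dp":[0.001,0,-0.004],"yaw":0},{"dp":[0.001,0,-0.004],"yaw":0}])

```text
time_s: 14.98
tcp_pos: [0.5344, -0.0599, 0.0728]
eef_rot: [179.7, -0.0, -83.9]
contact_force: [-5.9, 0.4, 4.7]
gripper_width: 0.0004
gripper_force: 2.9
```

apply_moves(targets=[{"dp":[0.0005,0,-0.001],"yaw":0},{"dp":[0.0005,0,-0.002],"yaw":0},{"dp":[0.0005,0,-0.002],"yaw":0}])

```text
time_s: 15.23
tcp_pos: [0.5349, -0.0599, 0.0709]
eef_rot: [179.7, -0.0, -83.9]
contact_force: [-6.7, 0.8, 5.5]
gripper_width: 0.0008
gripper_force: 3.4
```

The force minimum was near TCP z 0.0766 and is now stepping up. I'll check the lever angle with the cameras.

Run:
```python
from h import *
s=get_state();p=s['tcp_pos'];print({k:s[k] for k in('time_s','tcp_pos','contact_force')})
H=np.array([.6465,-.048]);X=np.array([.9945,.1045]);Y=np.array([-.1045,.9945])
for n in('scene','top','wrist'):
    c=cap(n);W=(pts(c) if n!='wrist' else wpts(c,p,s['eef_rot'])).reshape(-1,3);I=c['image'].reshape(-1,3).astype(int)
    sx=(W[:,:2]-H)@X;sy=(W[:,:2]-H)@Y;z=W[:,2]
    m=(sx>-.13)&(sx<-.085)&(abs(sy)<.032)&(z>.05)&(z<.11)
    for lo in(-.03,.011):
        g=m&(sy>lo)&(sy<lo+.019)
        if g.sum(): print(n,lo,g.sum(),'x',sx[g].min().round(4),sx[g].max().round(4),'z pct',np.percentile(z[g],[2,50,90,98]).round(4),I[g].mean().round())
    if n=='scene':
        g=(abs(W[:,0]-.62)<.04)&(abs(W[:,1]-.11)<.04)&(z>.165)&(z<.18);print('lug',W[g].mean(0))
    # lever rod between hub and bar
    g=(sx>-.085)&(sx<-.03)&(abs(sy)<.012)&(z>.06)&(z<.14)
    if g.sum()>8:
        f=np.polyfit(sx[g],z[g],1);print(n,'rod',g.sum(),f,'z at -.105',np.polyval(f,-.105),'at 0',f[1])
```

```text
{'time_s': 15.2333, 'tcp_pos': array([ 0.53486448, -0.05988192,  0.07089941]), 'contact_force': array([-6.7217398 ,  0.7860223 ,  5.52813959])}
scene -0.03 1 x -0.123 -0.123 z pct [0.0951 0.0951 0.0951 0.0951] 177.0
scene 0.011 55 x -0.1277 -0.0982 z pct [0.0712 0.0924 0.1059 0.1084] 91.0
lug [0.61722582 0.11505342 0.16915437]
scene rod 49 [0.33259302 0.11144768] z at -.105 0.0765254102003155 at 0 0.11144767718479218
wrist -0.03 856 x -0.1176 -0.0968 z pct [0.0731 0.0821 0.0839 0.0949] 37.0
wrist 0.011 1 x -0.1117 -0.1117 z pct [0.0777 0.0777 0.0777 0.0777] 44.0
wrist rod 188 [0.17368525 0.10510119] z at -.105 0.08686424243095842 at 0 0.10510119392523362
```

The bar top is at 0.084 and the rod slope gives q ≈ 0.95, so this is the third click. I'll hold briefly to confirm it is steady.

apply_moves(targets=[{"dp":[0,0,0],"yaw":0},{"dp":[0,0,0],"yaw":0},{"dp":[0,0,0],"yaw":0},{"dp":[0,0,0],"yaw":0},{"dp":[0,0,0],"yaw":0},{"dp":[0,0,0],"yaw":0}])

```text
time_s: 15.88
tcp_pos: [0.5348, -0.0599, 0.0709]
eef_rot: [179.7, -0.0, -83.9]
contact_force: [-5.7, -0.5, 5.4]
gripper_width: 0.0008
gripper_force: 3.4
```

Run:
```python
from h import *
s=get_state();p=s['tcp_pos'];print({k:s[k] for k in('time_s','tcp_pos','contact_force')})
H=np.array([.6465,-.048]);X=np.array([.9945,.1045]);Y=np.array([-.1045,.9945])
W=pts(cap('scene')).reshape(-1,3);sx=(W[:,:2]-H)@X;sy=(W[:,:2]-H)@Y;z=W[:,2]
g=(sx>-.085)&(sx<-.03)&(abs(sy)<.012)&(z>.06)&(z<.14);f=np.polyfit(sx[g],z[g],1);print('q',.628+np.arctan(f[0]))
g=(abs(W[:,0]-.62)<.04)&(abs(W[:,1]-.11)<.04)&(z>.165)&(z<.18);print('lug',g.sum(),W[g].mean(0))
```

```text
{'time_s': 15.8833, 'tcp_pos': array([ 0.5348206 , -0.05986676,  0.07093648]), 'contact_force': array([-5.69868786, -0.51109937,  5.40952792])}
q 0.93326724942119
lug 36 [0.61695791 0.11552983 0.16972204]
```

Steady at q ≈ 0.94, with the saddle unmoved, so I'm handing in.

```bash
python3 -c "
from plant import r
print(r.close_job())"
```

```text
the job is handed in; nothing more can be done
None
```

The job is handed in at about 16 s: the saddle hangs still and level on the bar above the jet, and the shut jaws hold the lever at the third click (camera estimate 0.93–0.95 rad, nominal 0.942); the brush, oil can and wedge were not touched.

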